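# Start the vacuum packer's empty warm-up cycle

## Robot

A 6-joint arm with a two-finger parallel gripper is mounted at the origin on the work surface; the furniture and walls round the work are solid. World frame = base frame: x ahead of the robot, y to its left, z up, the work surface at z = 0. Lengths are in m, angles in rad, forces in N, time in s.
With the tool pointing down it reaches from about 0.3 to 0.825 m from the base axis. Payload 5.4 kg.
Tool frame: the origin (TCP) lies at the very end of the fingers, on their centre line; the grasp point (between the pads) lies 19 mm behind it; z points along the fingers, y is the line along which they close (so a half turn about z gives the same grasp; the last joint's range is limited). The gripper opens to 92 mm and grips with 3 to 60 N. Pads are 20 mm wide; open, the fingers measure 128 mm over their backs; the gripper's body (75 mm by 189 mm) begins 69 mm behind the grasp point.
Start: joints at [1.117, 0.158, 1.597, -0, 1.386, -0.21], TCP at [0.139, 0.558, 0.215] pointing down, gripper open.
Joint ranges: [-2.91, 2.91], [-0.94, 2.29], [0.18, 2.7], [-1.29, 4.43], [0.17, 2.64], [-3, 3]. Speed limits (rad/s): [2.57, 2.57, 3.14, 3.14, 3.14, 3.14].

## Interface

Orientations are given as a rotation vector (axis times angle).
In Python, from workcell import bot gives the robot as it stands. Calls block until the motion is done:
- bot.goto(position, orientation): joint-space move of the TCP to a pose.
- bot.line_to(position, rot=None, max_speed=0.15): straight line of the TCP; rot=None keeps the orientation; max_speed is the mean speed in m/s.
- bot.set_joints(angles): joint-space move.
- bot.set_gripper(opening, newtons=None): opening from 0.0 (shut) to 1.0 (fully open); newtons is the grip in N (None keeps the last); returns when the fingers have stopped.
- bot.hold(seconds).
- bot.inverse_kinematics(position, orientation): joint angles nearest the present ones, or None.
- bot.read_camera(name): name is "scene" or "top" or "wrist"; returns a dict with "pixels" (480x640x3 uint8, blue, green, red), "fx", "fy", "cx", "cy" (pixels), "k1" (the pictures are not rectified: a ray, as slopes to the right and down, at radius r is drawn at 1 + k1 r^2 times it, then the intrinsics apply), "R" (3x3) and "t" (3): a world point X has camera coordinates R X + t. Camera axes: x right, y down, z forward; pixel columns grow to the right and rows downward; lengths in m; the calibration is good to about 2 mm. A picture is of the moment at which its call begins. There is no depth.
A pose or a line that the arm cannot do raises bot.MotionError and nothing moves.
- bot.job_done(): hands the job in; it is judged then, once.
Readings, each from a call of its own:
- bot.current_clock(): time.
- bot.current_joints(): joint angles.
- bot.current_joint_vel(): joint speeds.
- bot.current_effort(): joint torques, N m.
- bot.current_ee_pos(): TCP position.
- bot.current_tool_rot(): TCP orientation.
- bot.current_contact_force(): force on the tool from outside, world axes, zero at the start.
- bot.current_ft_torque(): the same for the moment, N m.
- bot.current_opening(): opening from 0.0 (shut) to 1.0 (fully open).
- bot.current_grip_force(): force on a finger pad.
Only numpy, scipy, OpenCV 4.12 (cv2) and the standard library are available. Lean on these libraries where they do the work, as an engineer would, in place of code of your own. Each camera call takes 0.05 s, during which the arm holds its last target. There are 200 camera calls.

## Task

Start the empty warm-up cycle of the tabletop vacuum packer, using the fingertips only: press its mains rocker on the front panel over to on (the half nearer the lid fully down), and only then push the open lid down, steadily and without slamming it, until it sits fully on the chamber. The lid springs up again if let go, so the program finishes while the fingertips are still holding it pressed shut. Pick nothing up, do not take hold of the lid from beneath, and leave the nougat and everything else on the table where it is.

Things in the scene. Friction and masses are not known exactly. Their poses are not given: they have to be found in the camera images.
- packer: chamber vacuum packer, a fixed steel machine 305 mm deep (x), 290 mm wide (y), 125 mm high to the chamber rim. Origin: on the table under it, 165 mm behind its front edge, mid-width. x points from its control panel to its lid hinges (away from the robot), y to its left, z up; it stands turned by a yaw of up to 0.28 rad
- panel_mid (a point): middle of the packer's control panel (packer frame x -124, y 0, z 102 mm), the front 80 mm of the machine, which rises from 92 mm at the front edge to 113 mm at the chamber (slope 0.26 rad). On it, left to right: a round gauge, two small round knobs (all fixed, not used) and the mains rocker at the right
- mains_rocker (a joint): mains rocker, a white seesaw 40 mm long (front to back), 28 mm wide; pivot at x -126, y -90, z 110 mm in the packer's frame, axis along the packer's y. 0 = off (the half nearer the lid stands proud), 0.44 rad = on (that half fully down, still 5 mm proud of its bezel). Stiff: takes about 5 N at rocker_press all the way to its stop and stays where it is left
- rocker_press (a point): point on top of the rocker's half nearer the lid, 12 mm from the pivot towards the lid; it moves with the rocker and sinks about 5 mm from off to on
- lid (a joint): lid angle: 0 = seated on the chamber, grows as it opens; starts at 0.72 to 0.98 rad (stop at 1.05). Sprung friction hinges: it stays put near its start angle but springs up when let go near shut. Lowering it takes about 4 N at lid_push at first, rising to 12 N near shut; about 7 N keeps it shut
- lid_axis (a point): the lid, an aluminium frame with a clear window, 213 mm from hinge axis to front edge, 282 mm wide, 22 mm thick. This point: middle of the hinge axis (packer frame x 125, y 0, z 137 mm). At angle 0 its axes are the packer's; it opens by turning about y, front edge up. Flat top face at z = +17 mm in its own frame (origin here); the front rail spans x -213 to -179 mm
- lid_push (a point): middle of the top of the lid's front rail, on a thin black press plate (110 x 20 mm): x -196, y 0, z 17 mm in the lid's frame. With the lid open this face looks up and away from the robot, so it is pushed towards the robot and down at first
- nougat_1: nougat bar, 24 x 90 x 21 mm, loose on the white cutting board at the left (board 14 mm thick); leave alone. Origin: middle of its underside
- nougat_2: nougat bar as above
- nougat_5: nougat bar as above, 22 mm high
- kitchen_timer: round kitchen timer, 69 mm across, 46 mm high, loose beside the packer's right front; leave alone. Origin: middle of its underside
- masking_tape: roll of tape, 96 mm across, 25 mm high, loose at the right; leave alone. Origin: middle of its underside
- sugar_tin: square tin, 73 x 69 x 62 mm, loose at the right; leave alone. Origin: middle of its underside
- ring_cutter_1: ring cutter, 70 mm across, 42 mm high, loose at the right; leave alone. Origin: middle of its underside

How it is judged:
By the outcome, as a careful person would: the job done as asked, in the order asked, and still so for the second after the job is handed in, while the arm keeps its last pose, push and grip.
It also fails if it takes over 38 s, if anything falls off the work surface, if the arm or the gripper's body presses on something with over 40 N, if the wrist force passes 120 N, or if a joint passes its speed limit or range.

## Working session

There is one attempt and no reset: what is moved stays moved. The work goes in short steps, each a Python script; the robot and the scene stay as the last script left them, time stands still between calls to the robot, and variables do not carry over. Pictures are saved under pics/ and viewed, at most 10 in all, crops included, and the job is handed in when it is done.

```bash
mkdir -p pics
python3 - <<'E'
from workcell import bot
import cv2,pickle
d={}
for n in("scene","top"):
    c=bot.read_camera(n);d[n]=c;cv2.imwrite(f"pics/{n}1.png",c["pixels"])
    print(n,c["fx"],c["k1"],c["R"],c["t"])
pickle.dump(d,open("cams.pkl","wb"))
print(bot.current_clock())
E
```

```text
scene 571.1025082217716 -0.12392351240186376 [[-0.95253972 -0.30409792  0.01387554]
 [-0.19492863  0.57430475 -0.79509552]
 [ 0.2338181  -0.76006481 -0.60632548]] [0.51457571 0.16797938 1.58391996]
top 464.57224065410554 -0.08667094017161159 [[-0.01571721 -0.99987542  0.00145219]
 [-0.97290271  0.01495811 -0.23073052]
 [ 0.23068006 -0.00503928 -0.97301661]] [0.06396434 0.55201235 1.31214757]
0.1
```

View pics/scene1.png

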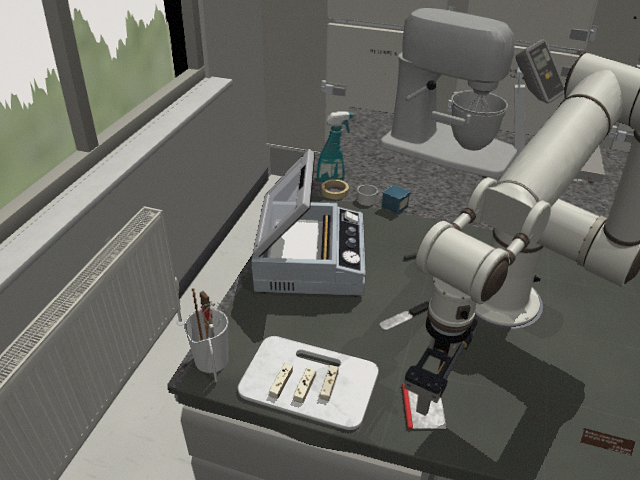

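View pics/top1.png

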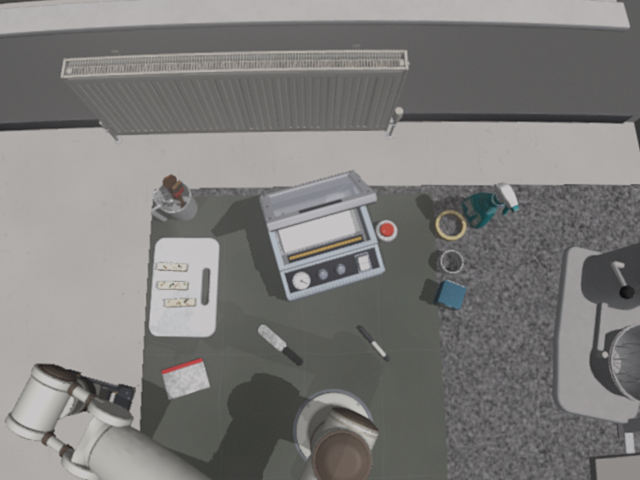

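The top view shows the packer centred near (325,245), with the gauge at (302,281), the rocker at (363,264) and the open lid at about (318,195). I'll zoom in on both views.

Run:
```python
import cv2,pickle
d=pickle.load(open("cams.pkl","rb"))
cv2.imwrite("pics/top2.png",cv2.resize(d["top"]["pixels"][165:305,250:400],None,fx=4.2,fy=4.2,interpolation=cv2.INTER_CUBIC)[:588])
cv2.imwrite("pics/scene2.png",cv2.resize(d["scene"]["pixels"][145:300,240:380],None,fx=3.8,fy=3.8,interpolation=cv2.INTER_CUBIC))
```

```text
(no output)
```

View pics/top2.png

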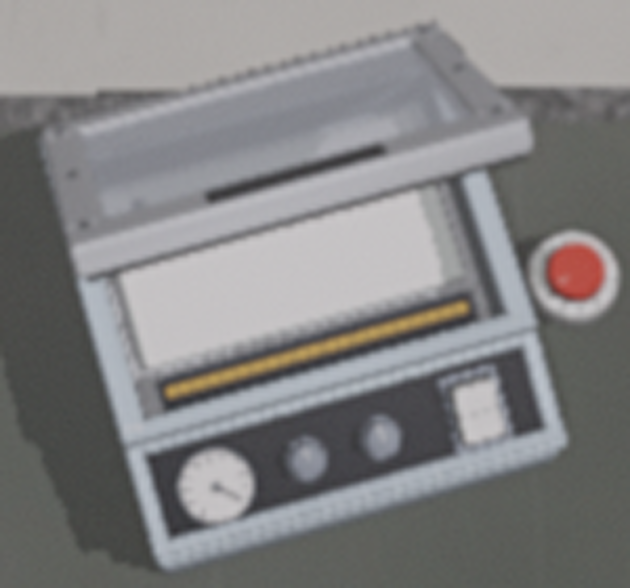

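View pics/scene2.png

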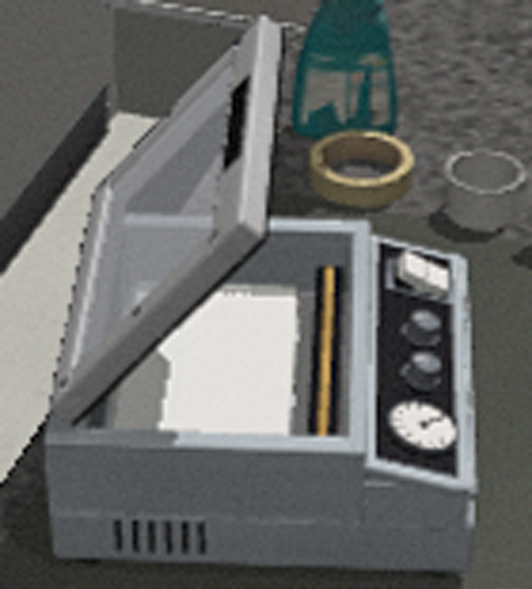

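```bash
cat > geo.py <<'E'
import numpy as np,pickle
from scipy.optimize import least_squares
def proj(c,X):
    p=c["R"]@np.asarray(X)+c["t"]; a=p[:2]/p[2]; a=a*(1+c["k1"]*(a@a))
    return np.array([c["fx"]*a[0]+c["cx"],c["fy"]*a[1]+c["cy"]])
def W(p,q):
    c,s=np.cos(p[2]),np.sin(p[2]); return np.array([p[0]+c*q[0]-s*q[1],p[1]+s*q[0]+c*q[1],q[2]])
def L(p,q,th=None):
    th=p[3] if th is None else th; c,s=np.cos(th),np.sin(th)
    # opening turns front edge (-x) up
    return W(p,[.125+c*q[0]+s*q[2],q[1],.137-s*q[0]+c*q[2]])
E
cat > fit.py <<'E'
from geo import *
d=pickle.load(open("cams.pkl","rb"))
T=lambda u,v:("top",np.array([(u+.5)/4.2-.5+250,(v+.5)/4.2-.5+165]))
S=lambda u,v:("scene",np.array([(u+.5)/3.8-.5+240,(v+.5)/3.8-.5+145]))
obs=[("rimL",T(127,440),W,(-.085,.145,.12)),("rimR",T(534,326),W,(-.085,-.145,.12)),
("rock",T(480,411),W,(-.126,-.09,.112)),("frL",T(160,558),W,(-.165,.145,.09)),("frR",T(566,440),W,(-.165,-.145,.09)),
("push",T(297,172),L,(-.196,0,.017)),("plL",T(208,194),L,(-.196,.055,.017)),("plR",T(386,150),L,(-.196,-.055,.017)),
("push",S(238,122),L,(-.196,0,.017)),("rock",S(423,272),W,(-.126,-.09,.112)),
("rimL",S(368,463),W,(-.085,.145,.125)),("rimR",S(370,222),W,(-.085,-.145,.125)),("frL",S(475,490),W,(-.165,.145,.092)),
("frontRtop",S(263,17),L,(-.213,-.141,.015)),("botL",S(470,570),W,(-.165,.145,0.0))]
f=lambda p:np.concatenate([proj(d[o[1][0]],o[2](p,o[3]))-o[1][1] for o in obs])
r=least_squares(f,[.6,0,.2,.85],loss="soft_l1");p=r.x
print(p, np.sqrt(np.diag(np.linalg.inv(r.jac.T@r.jac))))
for o,e in zip(obs,f(p).reshape(-1,2)):print(o[0],o[1][0],e.round(1))
np.save("p.npy",p)
print("rocker",W(p,(-.126,-.09,.11)),"push",L(p,(-.196,0,.017)),"shut",L(p,(-.196,0,.017),0))
from workcell import bot
print(bot.current_tool_rot())
E
python3 fit.py
```

```text
[0.56833274 0.02960225 0.26972521 0.87034865] [0.00119562 0.00105711 0.00684024 0.00925674]
rimL top [-0.6  1. ]
rimR top [ 1.  -0.3]
rock top [-0.5 -1. ]
frL top [-0.2  1.5]
frR top [0.6 0.9]
push top [0.1 0.1]
plL top [0.  0.8]
plR top [-0.  -0.6]
push scene [-0.4  0.2]
rock scene [-0.7  0.2]
rimL scene [-1.1 -3.2]
rimR scene [-0.1 -1. ]
frL scene [0.4 0.2]
frontRtop scene [ 0.5 -1.3]
botL scene [-0.5  4.4]
rocker [ 0.47087037 -0.09071851  0.11      ] push [0.57957468 0.03271023 0.29781005] shut [0.4998998  0.01068312 0.154     ]
[-3.81922142e-01 -3.11770929e+00  2.43136205e-03]
```

```bash
cat > rb.py <<'E'
from geo import *
from workcell import bot
from scipy.spatial.transform import Rotation as Ro
p=np.load("p.npy")
def ori(s=1):
    y=s*np.array([-np.sin(p[2]),np.cos(p[2]),0]); z=np.array([0,0,-1.])
    return Ro.from_matrix(np.column_stack([np.cross(y,z),y,z])).as_rotvec()
def edge(th,q=-.203,lift=0): # TCP with its robot-side edge on lid point q
    return L(p,(q,0,.017+lift),th)+.010*np.array([np.cos(p[2]),np.sin(p[2]),0])
E
cat > s1.py <<'E'
from rb import *
import sys
r=W(p,(-.112,-.09,.15)); O=ori()
pts=[(.25,.33,.3),(.40,-.08,.3),r,(.40,0,.42),edge(p[3],lift=.06),edge(p[3]),edge(0)]
for s in(1,-1):
    print(s,[None if (j:=bot.inverse_kinematics(q,ori(s))) is None else np.round(j,2).tolist() for q in pts])
E
python3 s1.py
```

```text
1 [[0.63, -0.33, 1.88, -0.0, 1.58, -1.21], [-0.5, -0.34, 1.9, 0.0, 1.59, -2.34], [-0.42, 0.0, 1.89, 0.0, 1.24, -2.26], [-0.3, -0.35, 1.67, 0.0, 1.82, -2.14], [-0.12, 0.26, 1.24, 0.0, 1.65, -1.96], [-0.15, 0.14, 1.44, 0.0, 1.56, -1.99], [-0.22, 0.03, 1.86, 0.0, 1.25, -2.06]]
-1 [[0.63, -0.33, 1.88, 0.0, 1.58, 1.93], [-0.5, -0.34, 1.9, 0.0, 1.59, 0.81], [-0.42, 0.0, 1.89, 0.0, 1.24, 0.88], [-0.3, -0.35, 1.67, 0.0, 1.82, 1.0], [-0.12, 0.26, 1.24, 0.0, 1.65, 1.18], [-0.15, 0.14, 1.44, 0.0, 1.56, 1.15], [-0.22, 0.03, 1.86, 0.0, 1.25, 1.08]]
```

```bash
cat > s2.py <<'E'
from rb import *
import cv2
O=ori(-1)
bot.set_gripper(0.0)
bot.goto((.25,.33,.3),O); bot.goto((.40,-.08,.3),O)
bot.line_to(W(p,(-.112,-.09,.16)),max_speed=.2)
print(bot.current_clock(),bot.current_contact_force())
c=bot.read_camera("top");cv2.imwrite("pics/off.png",cv2.resize(c["pixels"][165:305,250:400],None,fx=4,fy=4))
z=.135
while z>.106:
    bot.line_to(W(p,(-.112,-.09,z)),max_speed=.04)
    f=bot.current_contact_force(); print(round(z,4),bot.current_ee_pos().round(4) if hasattr(bot.current_ee_pos(),'round') else bot.current_ee_pos(),np.round(f,1))
    if f[2]>16: break
    z-=.002
print(bot.current_clock())
E
python3 s2.py
```

```text
5.875 [-0.05482527 -0.07549655  0.53750867]
0.135 [ 0.4845 -0.087   0.1351] [-0.   0.9 -0.1]
0.133 [ 0.4844 -0.087   0.133 ] [-0.1 -0.2  1.1]
0.131 [ 0.4843 -0.0869  0.1309] [-0.2 -0.7 -0. ]
0.129 [ 0.4842 -0.0869  0.1288] [-0.1  0.1  0.3]
0.127 [ 0.4842 -0.0869  0.1268] [-0.5 -0.  -0.5]
0.125 [ 0.4851 -0.0869  0.1255] [1.5 1.7 3.4]
0.123 [ 0.4861 -0.0868  0.1242] [3.4 2.9 5.1]
0.121 [ 0.4867 -0.0869  0.1227] [4.1 3.8 6.3]
0.119 [ 0.4865 -0.0873  0.1205] [3.8 1.7 4.5]
0.117 [ 0.487  -0.0873  0.1189] [4.5 1.8 6.6]
0.115 [ 0.4872 -0.0873  0.1186] [-0.2  4.7 17.4]
9.2
```

```bash
cat > s3.py <<'E'
from rb import *
import cv2
bot.line_to(W(p,(-.112,-.09,.1135)),max_speed=.04)
print(bot.current_ee_pos(),bot.current_contact_force())
bot.line_to(W(p,(-.112,-.09,.16)),max_speed=.15)
bot.line_to((.40,0,.42),max_speed=.3)
for n,(a,b,e,g),k in(("top",(225,305,290,400),3.5),("scene",(190,270,320,380),5)):
    c=bot.read_camera(n)["pixels"]; o=pickle.load(open("cams.pkl","rb"))[n]["pixels"]
    cv2.imwrite(f"pics/on_{n}.png",cv2.resize(np.hstack([o[a:b,e:g],c[a:b,e:g]]),None,fx=k,fy=k,interpolation=cv2.INTER_CUBIC))
print(bot.current_clock())
E
python3 s3.py
```

```text
[ 0.48733187 -0.08735324  0.11843518] [-3.55476496  6.6158937  26.48913588]
11.1167
```

View pics/on_scene.png

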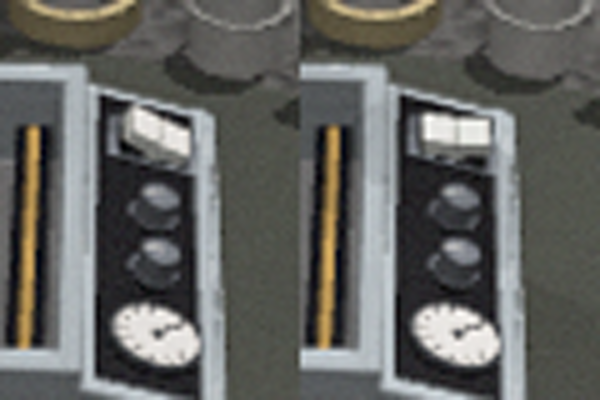

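View pics/on_top.png

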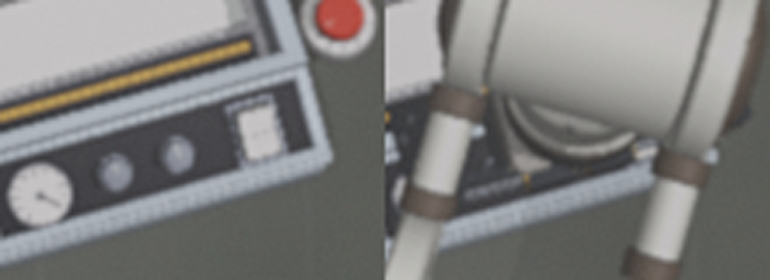

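The scene crop shows the rocker tilted before the press (155,130). It now lies level (455,130), with its lid-side half down and the stop felt at 26 N, so it is on. Next is the lid.

```bash
cat > s4.py <<'E'
from rb import *
O=ori(-1); th=p[3]
a=edge(th,lift=.05); 
bot.line_to((a[0],a[1],max(a[2],.42)),max_speed=.25)
bot.line_to(a,max_speed=.15)
for l in np.arange(.02,-.016,-.004):
    bot.line_to(edge(th,lift=l),max_speed=.06)
    f=np.array(bot.current_contact_force()); print(round(l,3),f.round(1))
    if np.linalg.norm(f)>3.5: break
print(bot.current_clock(),bot.current_ee_pos(),edge(th))
E
python3 s4.py
```

```text
0.02 [-0.  -0.   0.3]
0.016 [ 0.9  0.3 -0.3]
0.012 [ 0.  -0.  -0.9]
0.008 [-0.6 -0.4 -0.6]
0.004 [-0.4  0.5  0.6]
0.0 [0.2 0.2 0.4]
-0.004 [ 0.2 -0.3  1.8]
-0.008 [-0.4  0.7  1.8]
-0.012 [0.8 0.1 1.5]
15.5417 [0.57572713 0.0316481  0.29517728] [0.58486433 0.03417262 0.30316192]
```

Run:
```python
from workcell import bot
import cv2
c=bot.read_camera("scene")["pixels"]
cv2.imwrite("pics/lid1.png",cv2.resize(c[110:290,240:400],None,fx=3.3,fy=3.3,interpolation=cv2.INTER_CUBIC))
print(bot.current_contact_force())
```

```text
[-0.08195774  0.65013431  0.61844399]
```

View pics/lid1.png

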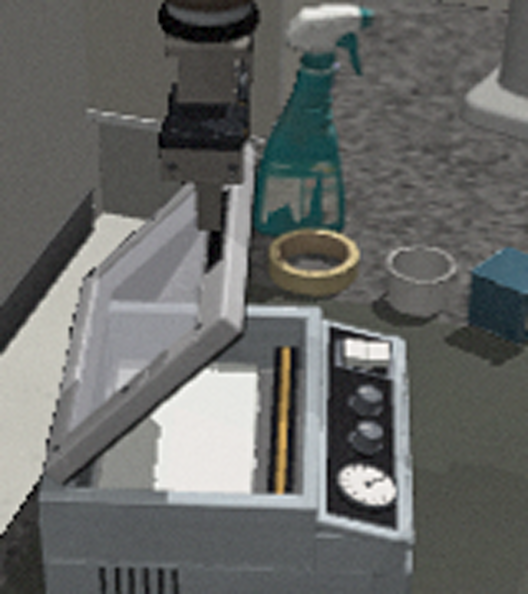

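The fingertips are at (215,225), right above the black plate. The front corner of the lid is unmoved at (235,325), so contact has not been made yet. I'll continue.

```bash
cat > s5.py <<'E'
from rb import *
th=p[3]; l=-.012; F=0
while F<3 and l>-.03:
    l-=.003; bot.line_to(edge(th,lift=l),max_speed=.05)
    f=np.array(bot.current_contact_force());F=np.linalg.norm(f);print(round(l,3),f.round(1))
print("arc",bot.current_clock())
for t in np.linspace(th,0.12,9)[1:]:
    bot.line_to(edge(t,lift=l*t/th+(-.003)*(1-t/th)),max_speed=.06)
    f=np.array(bot.current_contact_force());print(round(t,3),f.round(1),np.round(bot.current_ee_pos(),4))
    if np.linalg.norm(f)>30: print("STOP");break
print(bot.current_clock())
E
python3 s5.py
```

```text
-0.015 [-0.3  0.9  2.3]
-0.018 [ 0.7 -0.6  0.6]
-0.021 [-0.3 -0.6  1.9]
-0.024 [ 0.7 -0.1  2.2]
-0.027 [ 0.  -0.2  1.1]
-0.03 [ 0.6 -0.2  1.3]
-0.033 [2.4 0.1 0.7]
arc 17.3417
0.777 [ 0.7 -0.5  1.1] [0.5496 0.0245 0.2697]
0.683 [ 0.7 -0.8  1.6] [0.5405 0.0219 0.2575]
0.589 [-0.4 -0.7  2.8] [0.5321 0.0196 0.2445]
0.495 [-1.  -0.5  3.4] [0.5248 0.0175 0.2307]
0.401 [-1.2 -1.3  4.5] [0.5184 0.0157 0.2165]
0.308 [-1.1 -1.9  5. ] [0.513  0.0141 0.2018]
0.214 [-0.7 -1.2  4.4] [0.5087 0.0129 0.1867]
0.12 [-0.8 -1.1  5.5] [0.5054 0.012  0.1713]
20.675
```

```bash
cat > s6.py <<'E'
from rb import *
import cv2
for t in (.09,.06,.03,0):
    bot.line_to(edge(t,lift=-.003),max_speed=.03)
    f=np.array(bot.current_contact_force());print(t,f.round(1),np.round(bot.current_ee_pos(),4))
l=-.003
while f[2]<17 and l>-.02:
    l-=.0015; bot.line_to(edge(0,lift=l),max_speed=.03)
    f=np.array(bot.current_contact_force());print(round(l,4),f.round(1),np.round(bot.current_ee_pos(),4))
c=bot.read_camera("scene")["pixels"]
cv2.imwrite("pics/shut.png",cv2.resize(c[130:310,240:400],None,fx=3.3,fy=3.3,interpolation=cv2.INTER_CUBIC))
print(bot.current_clock())
E
python3 s6.py
```

```text
0.09 [-2.  -1.3  6.6] [0.5052 0.0119 0.1698]
0.06 [-0.8 -1.7  6.2] [0.5043 0.0117 0.1637]
0.03 [-1.9 -0.6  6.1] [0.5036 0.0115 0.1576]
0 [-8.4  0.5 23.7] [0.5034 0.0114 0.1543]
22.025
```

View pics/shut.png

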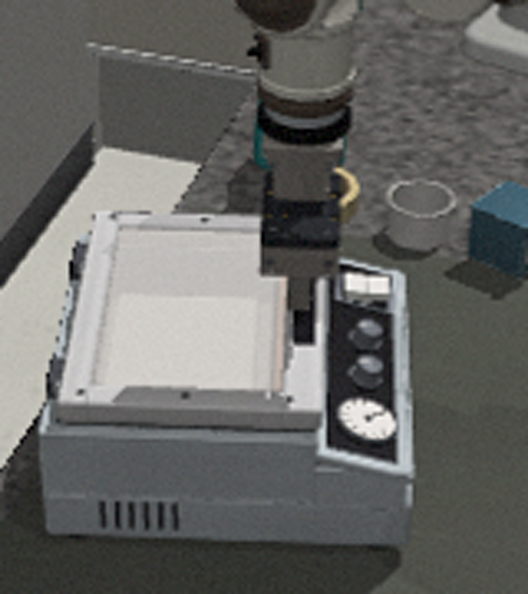

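The lid sits flush on the chamber and the fingertips are on its front rail at (303,315). The TCP is at z 154.3 mm against 154 mm expected for shut, with 24 N pushing back. The rocker at (365,287) is still level, so on. I'll hold briefly and hand in.

Run:
```python
from workcell import bot
bot.hold(2.5)
print(bot.current_contact_force(),bot.current_ee_pos(),bot.current_clock())
print(bot.job_done())
```

```text
[-9.23892632 -0.14889124 24.18277909] [0.50336291 0.01137536 0.15424803] 24.525
the job is handed in; nothing more can be done
None
```

The mains rocker was pressed fully on first, then the lid was lowered steadily until it sat on the chamber; the job was handed in at 24.5 s with the fingertips still holding it shut at about 24 N.

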